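Rack the robot-kit cases by colour and top them with the battery

ROBOT

A 6-joint arm with a two-finger parallel gripper is mounted at the origin on the work surface. World frame = base frame: x ahead of the robot, y to its left, z up, the work surface at z = 0. Lengths are in m, angles in degrees, forces in N, time in s.
With the tool pointing down it reaches from about 0.325 to 0.775 m from the base axis. Payload 5.5 kg.
Tool frame: the origin (TCP) lies at the very end of the fingers, on their centre line; the grasp point (between the pads) lies env.pinch_z behind it (env.pinch_z is the distance from the TCP to the grasp point, in m); z points along the fingers, y is the line along which they close (so a half turn about z gives the same grasp; the last joint's range is limited). The gripper opens to 85 mm and grips with 20 to 120 N. Pads are 22 mm wide; open, the fingers measure 114 mm over their backs; the gripper's body (76 mm by 85 mm) begins 54 mm behind the grasp point. The pads swing forward as they close: fully open they stand 13 mm farther back than shut.
Start: joints at [63.616, 5.22, 70.514, -0, 104.267, -3.249], TCP at [0.236, 0.552, 0.231] pointing down, gripper open.
Joint ranges: [-164.24, 164.24], [-49.07, 125.15], [9.68, 141.18], [-86.29, 266.29], [3.28, 154.24], [-151.56, 151.56]. Speed limits (degrees/s): [147.25, 147.25, 172.46, 180, 180, 180].

INTERFACE

Orientations are given as a 3x3 rotation matrix whose columns are the frame's x, y, z axes.
In Python, from cell import env, inverse_kinematics, cams, workorder, look_for gives the robot as it stands. Calls block until the motion is done:
- env.move_to(position, orientation): joint-space move of the TCP to a pose.
- env.move_straight(position, rot=None, v=0.15): straight line of the TCP; rot=None keeps the orientation; v is the mean speed in m/s.
- env.goto_joints(angles): joint-space move.
- env.gripper_to(opening, force=None): finger opening in m; force is the grip in N (None keeps the last); returns when the fingers have stopped.
- env.dwell(seconds).
- inverse_kinematics(position, orientation): joint angles nearest the present ones, or None.
- cams.camera(name): name is "scene" or "top" or "wrist"; returns the picture (384x512x3 uint8, red, green, blue); there is no depth.
- cams.get_calibration(name): a dict with "mtx" (3x3 intrinsics, pixels), "origin" and "attitude" of the camera in the world; the wrist camera has in their place "hand_eye" (4x4, takes a point from camera to tool coordinates, whose origin is the TCP and whose axes are the flange's). Camera axes: x right, y down, z forward; pixel columns grow to the right and rows downward; lengths in m; the calibration is good to about 2 mm. A picture is of the moment at which its call begins: read the wrist's pose just before it. get_calibration takes no time and is no camera call.
A pose or a line that the arm cannot do raises env.MotionError and nothing moves.
- workorder.sign_off(): hands the job in; it is judged then, once.
Trained networks look in the newest picture that a camera, given by its name, has taken for a name from the list of things; names that differ only in an ending like _2 or _b are one class to them, and where a whole thing is asked for, a point or a joint stands for the part that bears it (a point fixed in the world has none). Each returns a list of dicts, best first, with "p" (0 to 1); they miss things now and then, are a little off and sometimes report something else, mostly with a low value. They report only what shows in the picture. A call takes as long as a camera call. They do not tell look-alikes from the thing itself.
- look_for(camera, query): "position" ([x, y, z] in m, in world coordinates, good to about 4 mm: the middle of the surface that is visible of it).
Readings, each from a call of its own:
- env.read_clock(): time.
- env.read_joints(): joint angles.
- env.read_qd(): joint speeds.
- env.read_joint_torque(): joint torques, N m.
- env.read_tool_pos(): TCP position.
- env.read_eef_rot(): TCP orientation.
- env.read_wrist_force(): force on the tool from outside, world axes, zero at the start.
- env.read_ft_torque(): the same for the moment, N m.
- env.read_gripper_width(): finger opening in m.
- env.read_grasp_force(): force on a finger pad.
Only numpy, scipy, OpenCV 4.12 (cv2) and the standard library are available. Lean on these libraries where they do the work, as an engineer would, in place of code of your own. Each camera call takes 0.05 s, during which the arm holds its last target. There are 200 camera calls.

TASK

Put this robot kit away: stand the three parts cases upright in the rack, each next to the tile of its own colour, then push the end stop up until the row is snug against the end wall. Then lay the grey battery pack flat on top of the row, lengthwise along it, centred and resting on all three cases. Leave the half-built robot where it is.

Things in the scene. Friction and masses are not known exactly. Their poses are not given: they have to be found in the camera images.
- blue_case_centre (a point): centre, half-way up, of the loose blue parts case: upright plastic box 56 mm wide (its x), 32 mm thick (its y), 96 mm tall (its z), 0.15 kg, white label on each broad face; starts standing on the table. Gripped across its 56 mm width from above, the fingers stay clear of its neighbours in the row. Either way round will do.
- yellow_case_centre (a point): centre, half-way up, of the loose yellow parts case: upright plastic box 56 mm wide (its x), 32 mm thick (its y), 96 mm tall (its z), 0.15 kg, white label on each broad face; starts standing on the table. Gripped across its 56 mm width from above, the fingers stay clear of its neighbours in the row. Either way round will do.
- green_case_centre (a point): centre, half-way up, of the loose green parts case: upright plastic box 56 mm wide (its x), 32 mm thick (its y), 96 mm tall (its z), 0.15 kg, white label on each broad face; starts standing on the table. Gripped across its 56 mm width from above, the fingers stay clear of its neighbours in the row. Either way round will do.
- battery_centre (a point): centre, half-way up, of the loose light-grey battery pack with an orange label on top: a block 40 mm wide (its x), 90 mm long (its y), 28 mm high (its z), about 0.18 kg, lying flat on the table at the start. Either way round will do.
- blue_tile: flat blue tile, 26 x 26 x 2 mm, fixed on the rack's base along the edge away from the robot; origin at its underside's centre, axes parallel to the rack's. It marks the blue case's place: level with it along the row, 55 mm towards rack -x. The tiles lie at rack y = +32, 0 and -32 mm, in an order that changes.
- yellow_tile: flat yellow tile, 26 x 26 x 2 mm, fixed on the rack's base along the edge away from the robot; origin at its underside's centre, axes parallel to the rack's. It marks the yellow case's place: level with it along the row, 55 mm towards rack -x. The tiles lie at rack y = +32, 0 and -32 mm, in an order that changes.
- green_tile: flat green tile, 26 x 26 x 2 mm, fixed on the rack's base along the edge away from the robot; origin at its underside's centre, axes parallel to the rack's. It marks the green case's place: level with it along the row, 55 mm towards rack -x. The tiles lie at rack y = +32, 0 and -32 mm, in an order that changes.
- rack: fixed aluminium rack, yaw varies. Origin: underside, below the row's middle; x across the row to the tiles, y along it to the end wall. Base 6 mm thick, x -38 to 78, y -176 to 66 mm, no side walls. Wall: inner face y = 48, 14 thick, 62 wide, top at z 80. Packed cases: broad faces across the row, centres at x 0, y 32, 0, -32, z 54, tops z 102 mm; battery centre then at z 116.
- stop (a joint): sliding end stop, m: 0 open (starts 0 to 0.025), grows towards the wall, max 0.11. Face of its red plate at rack y = -122 mm + value: meets the packed row at 0.074. Plate 12 mm thick, 60 wide, top z 75. Black fin behind it to pinch or push: 12 thick (x, at x 0), 34 long (y), middle 29 mm behind the face, top z 91. Slides at about 2.5 N, no spring.
- model: half-built small wheeled robot standing on the table, a bystander to leave alone: white chassis on four black wheels, 92 mm long (its x), 82 mm wide, about 58 mm high, 0.35 kg; origin at the centre of its underside.
Mind the look-alikes: they are no part of the job. Leave any pink look-alike of the part that bears battery_centre alone.

How it is judged:
By the outcome, as a careful person would: the job done as asked, in the order asked, and still so for the second after the job is handed in, with the robot touching nothing.
It also fails if it takes over 112 s, if anything falls off the work surface, if the arm or the gripper's body presses on something with over 40 N, if the wrist force passes 120 N, or if a joint passes its speed limit or range.

## Working session

There is one attempt and no reset: what is moved stays moved. The work goes in short steps, each a Python script; the robot and the scene stay as the last script left them, time stands still between calls to the robot, and variables do not carry over. Pictures are saved under pics/ and viewed, at most 14 in all, crops included, and the job is handed in when it is done.

```bash
ls; mkdir -p pics
python3 - <<'E'
from cell import env, cams, look_for
import cv2, numpy as np
for c in ["top","scene"]:
    im=cams.camera(c); cv2.imwrite(f"pics/{c}0.png",im[:,:,::-1])
    k=cams.get_calibration(c); print(c,np.round(k["mtx"],1).tolist(),np.round(k["origin"],3),np.round(k["attitude"],3).tolist())
    for q in ["blue_case_centre","yellow_case_centre","green_case_centre","battery_centre","blue_tile","yellow_tile","green_tile","rack","stop","model"]:
        print(q,[(np.round(d["position"],3).tolist(),round(d["p"],2)) for d in look_for(c,q)])
print(env.pinch_z,env.read_clock())
E
```

```text
pics
top [[453.1, 0.0, 258.2], [0.0, 453.1, 193.2], [0.0, 0.0, 1.0]] [0.329 0.003 1.365] [[0.012, -0.991, 0.137], [-1.0, -0.014, -0.014], [0.016, -0.137, -0.99]]
blue_case_centre [([0.561, -0.332, 0.096], 0.64)]
yellow_case_centre [([0.412, -0.266, 0.095], 0.79)]
green_case_centre [([0.425, -0.005, 0.099], 0.75)]
battery_centre [([0.414, 0.256, 0.029], 0.95), ([0.289, 0.242, 0.027], 0.85), ([0.389, 0.129, 0.027], 0.6)]
blue_tile []
yellow_tile [([0.638, 0.07, 0.009], 0.64)]
green_tile [([0.624, 0.095, 0.006], 0.55)]
rack [([0.619, 0.001, 0.007], 0.77)]
stop [([0.632, -0.055, 0.077], 0.6)]
model [([0.518, 0.303, 0.032], 0.87)]
scene [[392.4, 0.0, 255.2], [0.0, 392.4, 187.6], [0.0, 0.0, 1.0]] [0.891 0.405 0.687] [[-0.735, 0.497, -0.461], [0.678, 0.552, -0.485], [0.014, -0.67, -0.743]]
blue_case_centre [([0.564, -0.328, 0.062], 0.56)]
yellow_case_centre [([0.423, -0.26, 0.067], 0.67)]
green_case_centre [([0.445, 0.009, 0.067], 0.6)]
battery_centre [([0.421, 0.263, 0.032], 0.97), ([0.406, 0.134, 0.03], 0.89), ([0.31, 0.247, 0.036], 0.62)]
blue_tile [([0.648, 0.041, 0.009], 0.69)]
yellow_tile [([0.642, 0.074, 0.011], 0.67)]
green_tile [([0.628, 0.103, 0.007], 0.54)]
rack [([0.63, 0.002, 0.008], 0.62)]
stop [([0.638, -0.044, 0.06], 0.55)]
model []
0.0187 1.1
```

Run:
```python
import cv2
a=cv2.imread("pics/top0.png")
cv2.imwrite("pics/top0b.png",cv2.resize(a,(800,600),interpolation=2))
```

```text
(no output)
```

View pics/top0b.png

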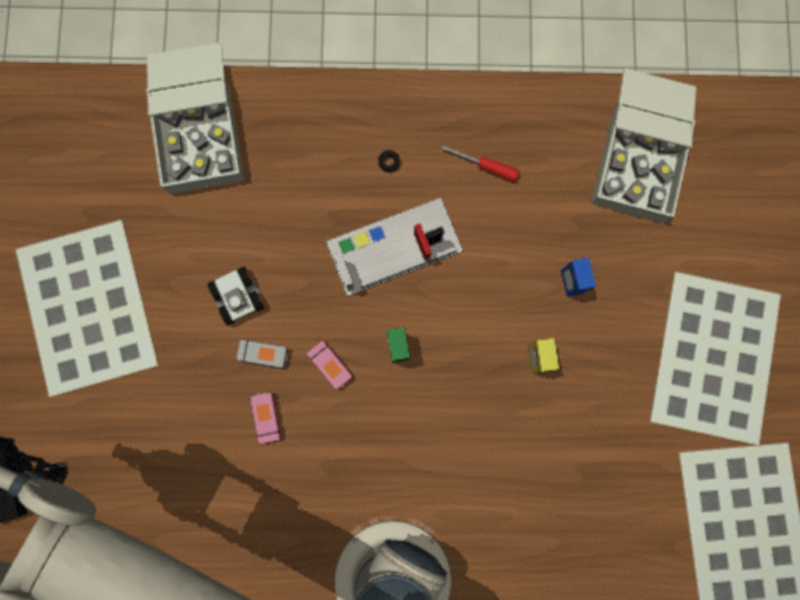

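View pics/scene0.png

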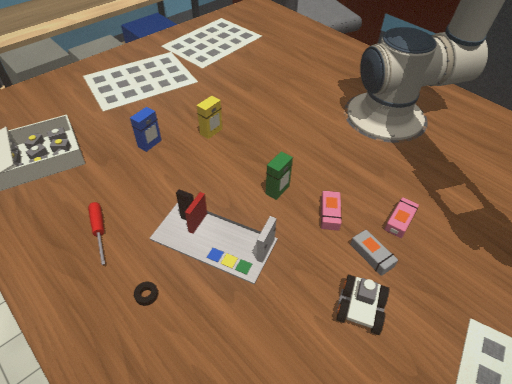

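The top view (800x600) shows the things that could be taken for the battery: grey block at (262,353), pink look-alikes at (330,365) and (265,417). I choose the grey one. The rack is at (395,245), with tiles green, yellow, blue starting from the wall. The cases are green (398,344), yellow (545,355) and blue (578,277). The white model is at (236,295). Next is a wrist-camera tour.

```bash
cat > h.py <<'E'
from cell import env, inverse_kinematics, cams, workorder, look_for
import cv2, numpy as np
HE=np.array(cams.get_calibration("wrist")["hand_eye"]); K=np.array(cams.get_calibration("wrist")["mtx"])
def R(deg):  # tool down, closing line (tool y) at world yaw deg
    a=np.radians(deg); y=np.array([np.cos(a),np.sin(a),0]); z=np.array([0,0,-1.])
    return np.c_[np.cross(y,z),y,z]
def near(p,deg):  # half-turn choice with least joint travel
    c=[(np.abs(np.array(q)-env.read_joints()).max(),d) for d in (deg,deg+180) if (q:=inverse_kinematics(p,R(d))) is not None]
    return R(min(c)[1])
def look(target,z,deg):
    t=np.array(target,float)
    c=[]
    for d in (deg,deg+90,deg+180,deg+270):
        Rm=R(d); o=Rm@HE[:3,3]; ax=Rm@HE[:3,2]
        s=(t[2]-z-o[2])/ax[2]; p=t-o-s*ax; p[2]=z
        q=inverse_kinematics(p,Rm)
        if q is not None: c.append((np.abs(np.array(q)-env.read_joints()).max(),d,p))
    c.sort(key=lambda e:e[0]); env.move_to(c[0][2],R(c[0][1])); env.dwell(0.2)
    P=np.array(env.read_tool_pos()); Q=np.array(env.read_eef_rot())
    return cams.camera("wrist"),P,Q
def toplane(uv,z,P,Q):
    uv=np.atleast_2d(uv); d=np.c_[uv,np.ones(len(uv))]@np.linalg.inv(K).T@HE[:3,:3].T@Q.T
    o=P+Q@HE[:3,3]; return o+d*((z-o[2])/d[:,2])[:,None]
def topix(X,P,Q):
    c=((np.atleast_2d(X)-P)@Q-HE[:3,3])@HE[:3,:3]; c=c@K.T; return c[:,:2]/c[:,2:]
E
python3 - <<'E'
from h import *
print(np.round(HE,3).tolist(),np.round(K,1).tolist())
for n,t,z,d in [("bat",(.416,.258,.028),.27,0),("rack",(.61,.06,.006),.36,18),("green",(.43,0,.096),.3,0),("yellow",(.415,-.265,.096),.3,0),("blue",(.562,-.33,.096),.3,0)]:
    im,P,Q=look(t,z,d); cv2.imwrite(f"pics/w_{n}.png",im[:,:,::-1]); np.savez(f"pics/w_{n}.npz",P=P,Q=Q); print(n,P.round(3),env.read_clock())
ims=[cv2.resize(cv2.imread(f"pics/w_{n}.png"),(400,300),interpolation=cv2.INTER_AREA) for n in ["bat","green","yellow","blue"]]
cv2.imwrite("pics/mos.png",np.vstack([np.hstack(ims[:2]),np.hstack(ims[2:])]))
E
```

```text
[[0.001, -0.947, -0.322, 0.084], [1.0, 0.001, -0.0, -0.001], [0.0, -0.322, 0.947, -0.143], [0.0, 0.0, 0.0, 1.0]] [[309.4, 0.0, 257.0], [0.0, 309.4, 192.8], [0.0, 0.0, 1.0]]
bat [0.416 0.306 0.27 ] 2.525
rack [0.583 0.143 0.36 ] 3.7583
green [0.432 0.035 0.3  ] 4.8167
yellow [ 0.416 -0.229  0.3  ] 6.1
blue [ 0.562 -0.295  0.302] 7.0333
```

View pics/mos.png

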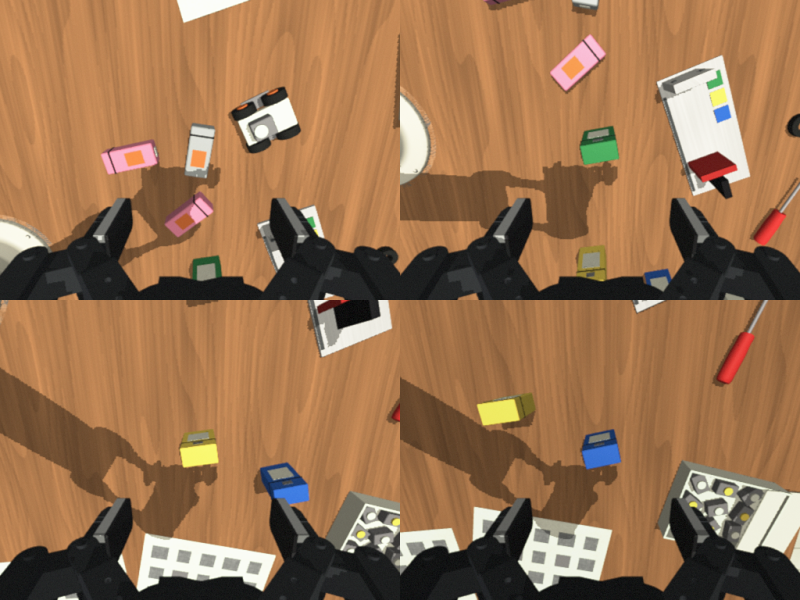

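View pics/w_rack.png

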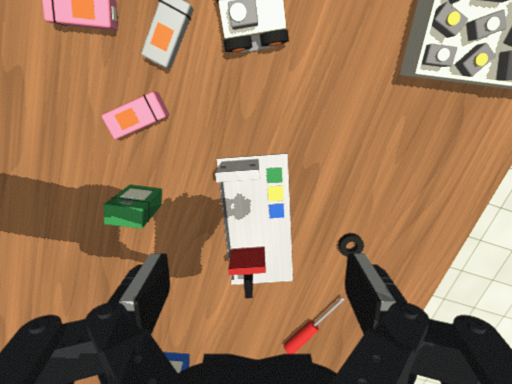

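The wrist mosaic shows the chosen grey battery at (200,150) of the top-left tile, with the pink ones beside it at (130,156) and (188,214). The cases stand upright with brightly lit tops. The rack picture shows tiles at (274,175), (275,193), (277,211), the red stop at (247,260), and a clear rack interior. Now I'll extract poses.

```bash
cat > meas.py <<'E'
from h import *
HUE={"green":(45,85),"yellow":(22,38),"blue":(100,125)}
def blobs(im,col,vmin,smin=110):
    h=cv2.cvtColor(im,cv2.COLOR_BGR2HSV); a,b=HUE[col]
    m=((h[...,0]>=a)&(h[...,0]<=b)&(h[...,1]>smin)&(h[...,2]>=vmin)).astype(np.uint8)
    n,l,s,c=cv2.connectedComponentsWithStats(m); return [(s[i,4],c[i],(l==i)) for i in range(1,n) if s[i,4]>40]
def rect(mask,z,P,Q):
    c=max(cv2.findContours(mask.astype(np.uint8),0,2)[0],key=cv2.contourArea)[:,0,:]
    X=toplane(c.astype(float),z,P,Q)[:,:2]
    (ce,wh,an)=cv2.minAreaRect((X*1000).astype(np.float32))
    if wh[0]<wh[1]: wh=wh[::-1]; an+=90
    return np.array(ce)/1000,np.array(wh),an   # an: world yaw of the long side
E
python3 - <<'E'
from meas import *
L=lambda n:(cv2.imread(f"pics/w_{n}.png"),*[np.load(f"pics/w_{n}.npz")[k] for k in "PQ"])
im,P,Q=L("rack"); T={}
for c in HUE:
    for a,ce,m in blobs(im,c,100):
        if 262<ce[0]<290 and 160<ce[1]<225: T[c]=toplane(ce,.008,P,Q)[0]; print("tile",c,a,ce.round(1),T[c].round(4))
h=cv2.cvtColor(im,cv2.COLOR_BGR2HSV); w=(h[...,1]<60)&(h[...,2]>150)
e=[(np.where(w[r,260:310])[0].max()+260.5,r) for r in range(162,275)]
E=toplane(np.array(e),.006,P,Q); v=cv2.fitLine(E[:,:2].astype(np.float32),cv2.DIST_HUBER,0,1e-4,1e-4).ravel()
d=v[:2]*np.sign(v[1]); yaw=np.degrees(np.arctan2(-d[0],d[1]))
t=(T["green"]-T["blue"])[:2]; print("yaw edge",yaw,"tiles",np.degrees(np.arctan2(-t[0],t[1])),np.linalg.norm(t))
a=np.radians(yaw); X=np.array([np.cos(a),np.sin(a)]);Y=np.array([-X[1],X[0]])
O=np.mean(list(T.values()),0)[:2]-.055*X; print("origin",O.round(4),"edge x",((v[2:]-O)@X).round(4))
for r in (272,):pass
col=np.where(w[:,282])[0]; col=col[(col>130)&(col<300)]; ends=toplane([[282.5,col.min()],[283,col.max()+1]],.006,P,Q)[:,:2]; print("ends y",((ends-O)@Y).round(4))
for c in HUE:
    im,P,Q=L(c); hv=[]
    b=sorted(blobs(im,c,60),key=lambda b:-b[0])[0]; V=im.max(2)[b[2]]
    th=cv2.threshold(V.reshape(-1,1),0,255,cv2.THRESH_OTSU)[0]
    b=sorted(blobs(im,c,th+1),key=lambda b:-b[0])[0]; print(c,th,b[0],b[1].round(),rect(b[2],.096,P,Q))
im,P,Q=L("bat"); h=cv2.cvtColor(im,cv2.COLOR_BGR2HSV)
m=(h[...,1]<45)&(h[...,2]>110); n,l,s,c=cv2.connectedComponentsWithStats(m.astype(np.uint8))
for i in range(1,n):
    if s[i,4]>200: print(s[i].tolist(),c[i].round())
print(h[170:240:6,256].tolist())
cv2.imwrite("pics/batcrop.png",cv2.resize(im[140:260,210:340],None,fx=4,fy=4,interpolation=0))
E
```

```text
tile green 196 [274.1 174.9] [0.6266 0.0997 0.008 ]
tile yellow 202 [275.1 193.1] [0.6387 0.0702 0.008 ]
tile blue 188 [276.1 210.6] [0.6509 0.0407 0.008 ]
yaw edge 22.40521 tiles 22.334636855668144 0.06375374146553486
origin [0.5879 0.0492] edge x 0.0783
ends y [ 0.0655 -0.1782]
green 125.0 1125 [255. 194.] (array([ 0.42877588, -0.00292466]), array([54.93179703, 31.05838203]), 10.849982261657715)
yellow 195.0 1173 [255. 198.] (array([ 0.41306787, -0.27236539]), array([55.73180008, 31.75123024]), 8.15066909790039)
blue 152.0 1096 [258. 200.] (array([ 0.56225018, -0.34046829]), array([54.39064026, 30.89238739]), 12.172991752624512)
[227, 0, 91, 29, 1357] [260.   9.]
[304, 125, 77, 62, 2428] [344. 156.]
[244, 161, 31, 15, 365] [259. 168.]
[236, 174, 37, 54, 1092] [254. 199.]
[119, 254, 40, 56, 539] [138. 283.]
[355, 254, 40, 57, 504] [375. 281.]
[384, 263, 31, 42, 443] [400. 279.]
[0, 281, 62, 69, 2029] [ 20. 309.]
[330, 282, 34, 63, 611] [347. 311.]
[252, 337, 24, 22, 442] [263. 348.]
[[34, 8, 227], [33, 13, 218], [35, 7, 226], [37, 10, 225], [13, 175, 250], [13, 175, 250], [13, 174, 250], [13, 181, 250], [26, 13, 139], [35, 11, 140], [14, 142, 120], [13, 141, 123]]
```

View pics/batcrop.png

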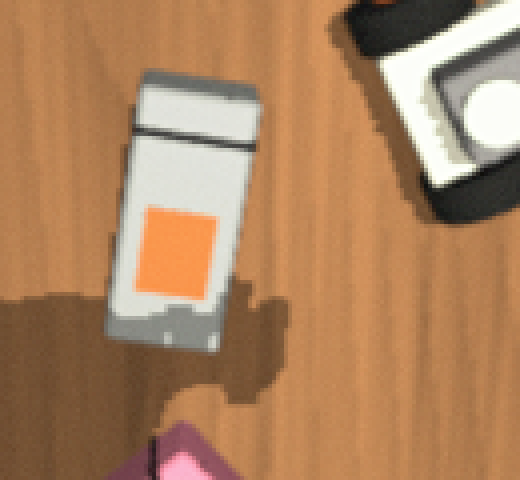

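The close crop confirms the light-grey body with the orange label, so it's the real battery. The rack pose agrees to under 2 mm across the tiles, edge and ends. First pick: green.

```bash
cat > pp.py <<'E'
from h import *
O=np.array([.5879,.0492]); YAW=22.4; a=np.radians(YAW); X=np.array([np.cos(a),np.sin(a)]); Y=np.array([-X[1],X[0]])
def rk(x,y,z): return np.r_[O+x*X+y*Y,z]
def case(c,an,y):
    env.gripper_to(.085); p=np.r_[c,.22]; Rm=near(p,an); env.move_to(p,Rm)
    p[2]=.06; env.move_straight(p,v=.15); env.gripper_to(.04,45); print("w",env.read_gripper_width(),env.read_grasp_force())
    p[2]=.22; env.move_straight(p,v=.2)
    p=rk(0,y,.22); env.move_to(p,near(p,YAW)); f0=np.array(env.read_wrist_force())
    p[2]=.08; env.move_straight(p,v=.15); p[2]=.0665; env.move_straight(p,v=.03)
    print("f",(np.array(env.read_wrist_force())-f0).round(1))
    env.gripper_to(.07); p[2]=.22; env.move_straight(p,v=.2); print(env.read_clock())
E
python3 - <<'E'
from pp import *
case([.4288,-.0029],10.85,.028)
im,P,Q=look(rk(0,0,.06),.36,YAW); cv2.imwrite("pics/g1.png",im[:,:,::-1])
E
```

```text
w 0.05560760982584937 48.305895924568176
f [-1.1  0.9  3.5]
14.6583
```

View pics/g1.png

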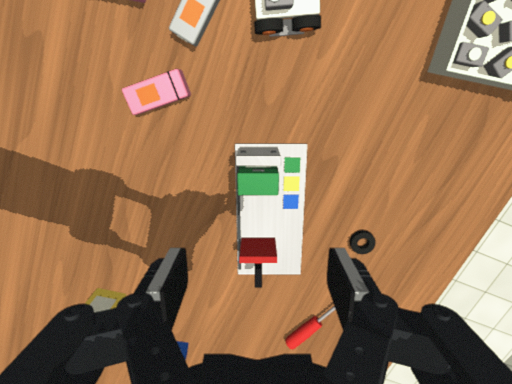

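Green stands upright at (258,181), beside the wall and aligned with the rack. Yellow and blue are next.

Run:
```python
from pp import *
case([.4131,-.2724],8.15,-.008)
case([.5623,-.3405],12.17,-.044)
im,P,Q=look(rk(0,-.02,.06),.36,YAW); cv2.imwrite("pics/g2.png",im[:,:,::-1])
```

```text
w 0.05562939360577443 48.48328471183777
f [-0.2 -0.1  5.6]
24.2333
w 0.05546986196694575 48.30649673938751
f [-1.5  2.2  6.7]
32.725
```

View pics/g2.png

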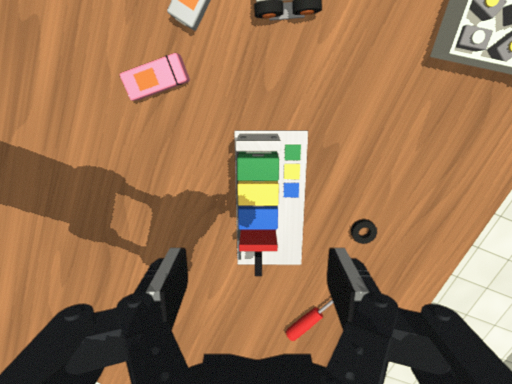

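All three stand in order, aligned with the tiles; the stop plate is at (258,240) with the fin at (258,263). Next I push the fin from behind with closed fingers, watching the force.

Run:
```python
from pp import *
env.gripper_to(0.0)
p=rk(0,-.205,.22); env.move_to(p,near(p,YAW)); env.move_straight(rk(0,-.205,.05),v=.2)
f0=np.array(env.read_wrist_force())
env.move_straight(rk(0,-.125,.05),v=.06)
y=-.125
while y<-.090:
    y+=.0015; env.move_straight(rk(0,y,.05),v=.03); env.dwell(.05)
    f=(np.array(env.read_wrist_force())-f0)[:2]@Y; print(round(y,4),round(f,1),end="; ")
    if f<-12: break
print(rk(0,y,0),env.read_tool_pos())
env.move_straight(rk(0,y-.03,.05),v=.1); env.move_straight(rk(0,y-.03,.22),v=.2)
im,P,Q=look(rk(0,.0,.1),.34,YAW); cv2.imwrite("pics/g3.png",im[:,:,::-1]); np.savez("pics/g3.npz",P=P,Q=Q)
cv2.imwrite("pics/g3c.png",cv2.resize(im[110:300,180:360,::-1],None,fx=3,fy=3,interpolation=2))
im,P,Q=look((.416,.258,.028),.24,0); cv2.imwrite("pics/b2.png",im[:,:,::-1]); np.savez("pics/b2.npz",P=P,Q=Q)
cv2.imwrite("pics/b2c.png",cv2.resize(im[120:280,170:350,::-1],None,fx=3,fy=3,interpolation=2)); print(env.read_clock())
```

```text
-0.1235 -1.0; -0.122 -1.8; -0.1205 -0.4; -0.119 -1.2; -0.1175 -0.5; -0.116 -2.1; -0.1145 -0.6; -0.113 -2.2; -0.1115 -2.5; -0.11 -1.9; -0.1085 -3.4; -0.107 -3.0; -0.1055 -4.3; -0.104 -8.5; -0.1025 -13.4; [ 0.62695971 -0.04556597  0.        ] [ 0.62802691 -0.04827281  0.05022005]
46.325
```

View pics/g3c.png

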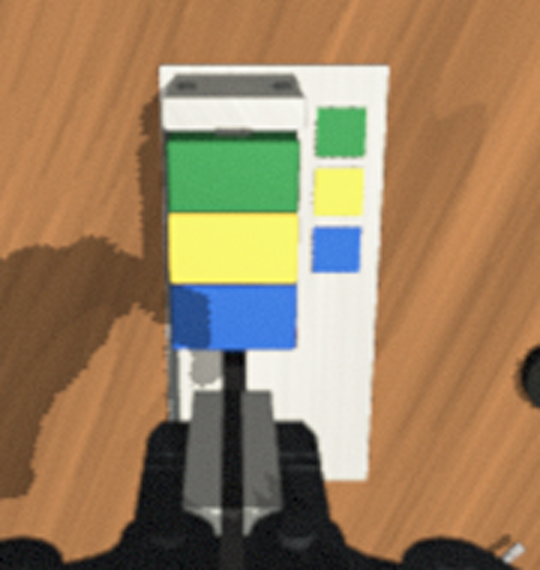

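View pics/b2c.png

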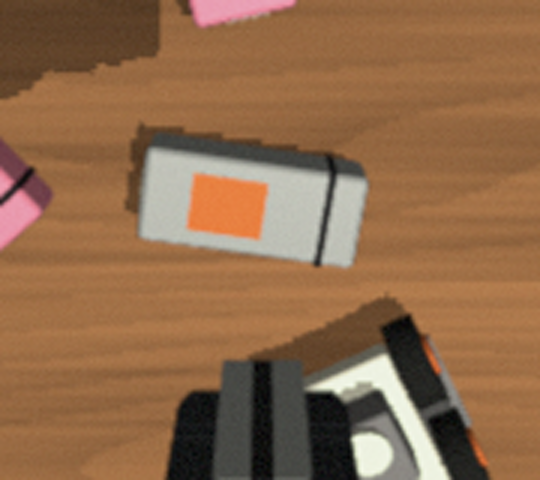

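The row is packed tight against the wall with the order matching the tiles: green (232,175), yellow, blue (235,317). The force rose sharply at the expected stop position. The battery's top-face corners in its crop are (153,147), (367,180), (353,266), (138,238).

Run:
```python
from pp import *
g=np.load("pics/g3.npz"); C=toplane(np.array([[168,140],[298,138],[297,350],[170,347]])/3+[180,110],.102,g["P"],g["Q"])[:,:2]
print("row corners rack mm",[( (c-O)@X*1000).round(1).item() for c in C],[((c-O)@Y*1000).round(1).item() for c in C])
b=np.load("pics/b2.npz"); B=toplane(np.array([[153,147],[367,180],[353,266],[138,238]])/3+[170,120],.028,b["P"],b["Q"])[:,:2]
c=B.mean(0); l=(B[1]+B[2]-B[0]-B[3])/2; w=(B[2]+B[3]-B[0]-B[1])/2
an=np.degrees(np.arctan2(w[1],w[0])); an2=np.degrees(np.arctan2(l[1],l[0]))-90
print(c,np.linalg.norm(l),np.linalg.norm(w),an,an2)
assert abs(np.linalg.norm(l)-.09)<.005 and abs(np.linalg.norm(w)-.04)<.004
env.gripper_to(.058)
p=np.r_[c,.2]; env.move_to(p,near(p,an2)); p[2]=.006; env.move_straight(p,v=.12)
env.gripper_to(.03,40); print("w",env.read_gripper_width(),env.read_grasp_force())
p[2]=.25; env.move_straight(p,v=.2); print(env.read_clock())
im=cams.camera("top"); cv2.imwrite("pics/t3.png",im[:,:,::-1])
p=rk(0,0,.25); env.move_to(p,near(p,YAW)); f0=np.array(env.read_wrist_force())
p[2]=.12; env.move_straight(p,v=.12); z=.113
while z>.1065:
    p[2]=z; env.move_straight(p,v=.03); env.dwell(.05); f=(np.array(env.read_wrist_force())-f0)[2]; print(round(z,4),round(f,1),end=" ")
    if f>3: break
    z-=.001
env.gripper_to(.058); p[2]=.26; env.move_straight(p,v=.15); print(env.read_clock())
im,P,Q=look(rk(0,0,.1),.36,YAW); cv2.imwrite("pics/g4.png",im[:,:,::-1]); np.savez("pics/g4.npz",P=P,Q=Q)
s=cams.camera("scene")[:,:,::-1]
cv2.imwrite("pics/g4c.png",np.hstack([cv2.resize(im[110:300,180:360,::-1],(400,422)),cv2.resize(s[160:310,140:282],(400,422))]))
```

```text
row corners rack mm [-26.6, 27.2, 28.9, -27.9] [48.5, 49.3, -47.0, -45.5]
[0.4121802 0.2548164] 0.08727128810249632 0.037957568892796986 -9.124881413419788 -8.5751885539309
w 0.0391911297769564 43.15529644489288
51.6583
0.113 0.1 0.112 0.2 0.111 -0.2 0.11 -0.5 0.109 0.6 0.108 6.9 58.225
```

View pics/g4c.png

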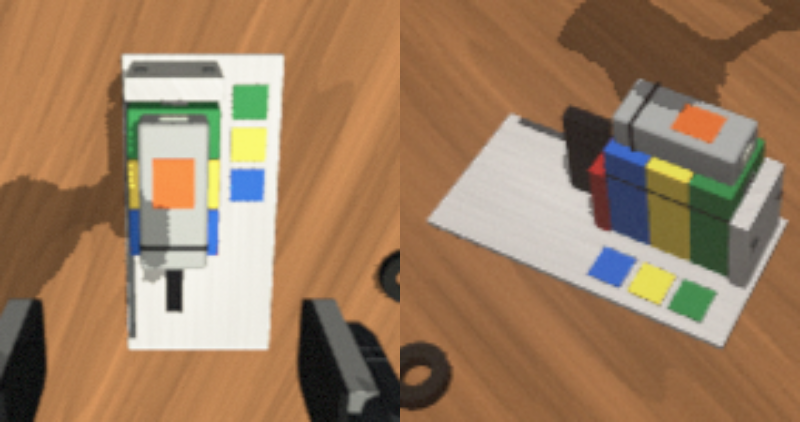

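The battery lies flat on all three cases, and the row is still tight. It may sit a few mm towards the stop, so I'll measure its centring.

Run:
```python
from pp import *
g=np.load("pics/g4.npz"); s=400/180
B=toplane(np.array([[140,122],[207,122],[207,266],[138,266]])/s+[180,110],.130,g["P"],g["Q"])[:,:2]
print((B-O)@X*1000,(B-O)@Y*1000)
im=cv2.imread("pics/g4.png")
h=cv2.cvtColor(im,cv2.COLOR_BGR2HSV)
m=(h[...,0]>5)&(h[...,0]<20)&(h[...,1]>150)&(h[...,2]>200); m[:150]=0;m[220:]=0;m[:,:230]=0;m[:,280:]=0
c=np.argwhere(m).mean(0)[::-1]; o=toplane(c,.130,g["P"],g["Q"])[0,:2]; print("label",((o-O)@X,(o-O)@Y))
# label offset in the battery before the grasp
im=cv2.imread("pics/b2.png"); b=np.load("pics/b2.npz"); l=toplane(np.array([227,206])/3+[170,120],.028,b["P"],b["Q"])[0,:2]
print("label before, from centre", np.linalg.norm(l-[.41218,.25482]))
for k in range(105,140,2): print(k, h[int(110+k/s),int(180+172/s)].tolist(),end=" ")
cv2.imwrite("pics/g4d.png",cv2.resize(im*0+cv2.imread("pics/g4.png"),None,fx=1,fy=1)[145:240,225:285].repeat(6,0).repeat(6,1))
```

```text
[-18.58212453  18.38258769  19.847406   -21.04375872] [ 46.08705516  46.11874918 -41.31076218 -41.38329655]
label (np.float64(-0.0008070846832858526), np.float64(0.010888900234121663))
label before, from centre 0.010894745013366382
105 [63, 72, 85] 107 [65, 140, 95] 109 [66, 146, 148] 111 [66, 146, 148] 113 [66, 135, 176] 115 [53, 64, 139] 117 [26, 30, 136] 119 [38, 24, 214] 121 [42, 21, 160] 123 [38, 16, 124] 125 [39, 14, 180] 127 [35, 14, 215] 129 [35, 13, 222] 131 [35, 13, 222] 133 [36, 11, 222] 135 [33, 10, 223] 137 [30, 10, 220] 139 [36, 11, 224]
```

View pics/g4d.png

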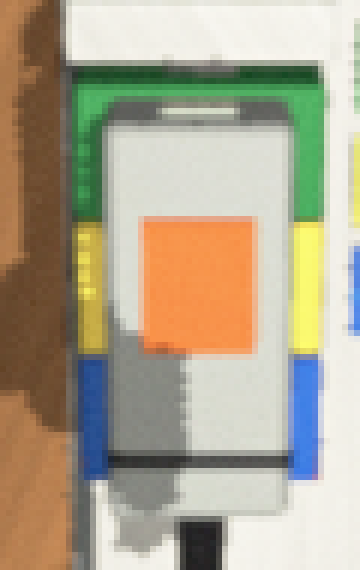

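The battery is centred within about 2 mm and square to the row, and nothing touches the robot. Handing in.

```bash
python3 -c "
from cell import env,workorder
print(env.read_clock(),workorder.sign_off())"
```

```text
the job is handed in; nothing more can be done
59.05 None
```

I handed the job in at 59 s: the green, yellow and blue cases stand beside their own tiles, snug between the stop and the end wall, with the grey battery flat and centred to about 2 mm on top; I did not touch the half-built robot or the pink look-alikes.

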